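# Hang the ear defenders on the rail under the bench shelf

## Robot

A 6-joint arm with a two-finger parallel gripper is mounted at the origin on a cart in front of the work surface, level with it; the furniture and walls round the work are solid. World frame = base frame: x ahead of the robot, y to its left, z up, the work surface at z = 0. Lengths are in m, angles in rad, forces in N, time in s.
With the tool pointing down it reaches from about 0.35 to 0.85 m from the base axis. Payload 8.1 kg.
Tool frame: the origin (TCP) lies between the finger pads; the fingertips stand 11 mm ahead of it and the grasp point (between the pads) lies 8 mm behind it (robot.tips_ahead is the distance from the TCP to the fingertips, in m); z points along the fingers, y is the line along which they close (so a half turn about z gives the same grasp; the last joint's range is limited). The gripper opens to 93 mm and grips with 3 to 60 N. Pads are 15 mm wide; open, the fingers measure 128 mm over their backs; the gripper's body (75 mm by 188 mm) begins 65 mm behind the grasp point.
Start: joints at [1.099, 0.13, 1.488, -0, 1.523, -0.085], TCP at [0.226, 0.556, 0.23] pointing down, gripper open.
Joint ranges: [-2.96, 2.96], [-0.89, 2.26], [0.02, 2.5], [-1.34, 4.48], [0, 2.73], [-2.66, 2.66]. Speed limits (rad/s): [2.39, 2.39, 2.79, 3.14, 3.14, 3.14].

## Interface

Orientations are given as a rotation vector (axis times angle).
In Python, from plant import robot gives the robot as it stands. The module is installed in compiled form; this text tells all that it offers.
- The arm moves only by the tool move_arm, never from a script. Its argument "deltas" is one flat list of numbers, 7 for each row, row after row: the shift along the tool's x, y, z in m, then the turn, a rotation vector about the tool's x, y, z in rad, then the opening, from 0 (shut) to 1 (fully open). A call has 1 to 12 rows; each row is the pose to reach, as a shift and turn from the pose commanded when the call began, along the tool's axes at that moment; what a row does not reach only later rows make up. A row lasts 1/8 s, in which the tool goes at most 62.5 mm and 10.7 degrees, less where a joint would pass 70% of its speed; a pose out of reach is approached as far as the arm can. A call with a gripper value outside its range is refused whole. The fingers move at their own pace and stop on an object; "squeeze" is the grip in N (left out, the last holds). Time passes only in rows, so rows that repeat a pose let the fingers close. It gives the time, the measured TCP pose, the force, the opening and the grip force at its end, in the units of the state.
- robot.read_state(): the state, without advancing time (a new reading comes with each control period).
- robot.read_camera(name): name is "scene" or "top"; returns (picture, depth): 420x560x3 uint8, red, green, blue; 420x560 float32, m along the optical axis (not along the pixel's ray), 0 where there is no reading.
- robot.camera_model(name): a dict with "K" (3x3 intrinsics, pixels), "R" (3x3) and "t" (3): a world point X has camera coordinates R X + t. Camera axes: x right, y down, z forward; pixel columns grow to the right and rows downward; lengths in m; the calibration is good to about 2 mm. A picture is of the moment at which its call begins. camera_model takes no time and is no camera call.
- robot.close_job(): hands the job in; it is judged then, once.
Trained networks look in the newest picture that a camera, given by its name, has taken for a name from the list of things; names that differ only in an ending like _2 or _b are one class to them, and where a whole thing is asked for, a point or a joint stands for the part that bears it (a point fixed in the world has none). Each returns a list of dicts, best first, with "confidence" (0 to 1); they miss things now and then, are a little off and sometimes report something else, mostly with a low value. They report only what shows in the picture. A call takes as long as a camera call.
- robot.recognise(camera, label): "uv" ([column, row] in pixels, amid what is visible of it).
The state is a dict: "t": time; "q": joint angles; "dq": joint speeds; "joint_torque": joint torques, N m; "tool_pos": TCP position; "orientation": TCP orientation; "force": force on the tool from outside, world axes, zero at the start; "wrist_torque": the same for the moment, N m; "opening": finger opening in m; "gripper_force": force on a finger pad.
Only numpy, scipy, OpenCV 4.12 (cv2) and the standard library are available. Lean on these libraries where they do the work, as an engineer would, in place of code of your own. Each camera call takes 0.05 s, during which the arm holds its last target. There are 200 camera calls.

## Task

Hang the ear defenders over the wooden bar of the bench rack, about midway along it: one cup in front of the bar and one behind, the thick crown of the band resting on top of the bar, hanging straight. The bar is clamped at a height that is changed from day to day, so lower them gently until you feel the band rest on the bar before you let go; do not drop them or press down hard, do not knock against the rack, and leave the things on and around it where they are.

Things in the scene. Friction and masses are not known exactly. Their poses are not given: they have to be found in the camera images.
- ear_defenders: ear defenders (grey cups, black band): a rigid upside-down U standing on its cups, 150 (x) x 60 (y) x 122 mm high, about 0.22 kg. Origin: centre of the underside; x runs from cup to cup, y across the band, z up to the crown; the two ends are alike. The band is a half circle in the x-z plane, centre-line radius 58 mm about a point 56 mm above the origin
- crown (a point): middle of the thick crown piece at the top of the band, 114 mm above the ear defenders' origin, axes as theirs. Within 40 degrees of the top the band is 26 wide (y) and 16 mm thick (underside 106, top 122 mm above the origin); farther down it is 18 wide and 5 thick
- cups (a point): point midway between the two cups, 32 mm above the ear defenders' origin, axes as theirs. Cups 60 wide (y), 64 high, free space between their inner faces 74 mm (x = -37 to +37), outer faces at x = -75 and +75
- rack: wooden bench rack, fixed: two upright cheeks, 315 high, 270 mm apart inside (y = -135 to +135), x = -22 to +135 mm, carry a shelf; a round bar runs between them. Origin: on the table straight below the bar's axis, midway between the cheeks; x to the back, y along the bar, z up. A 70 mm high board closes the back low down at x = 121 mm. Black clamping knobs outside the cheeks
- bar_lowest (a point): a point of the rack (axes as its) in the middle of the bar's slots at their lowest end, 120 mm above the table. The bar, a wooden dowel 22 mm in diameter, is clamped with its axis somewhere from 0 to 55 mm straight above this point; where is not reported: see it or feel it
- shelf_edge (a point): middle of the lower front edge of the rack's shelf board, 315 mm above the table and 8 mm behind the bar's axis; axes as the rack's. The board is 18 mm thick and reaches back to x = 135 mm, so a hand cannot come straight down on the bar: it must lean back to the front of the rack (-x)
- oil_jar: bystander: glass jar with a black lid, 79 mm in diameter, 154 high, standing on the shelf; origin: centre of its underside
- wax_tin: bystander: round tin, 68 mm in diameter, 25 high, on the shelf; origin: centre of its underside
- dust_brush: bystander: flat hand brush, 44 x 185 (y) x 18 mm, lying on the table; origin: centre of its underside
- whetstone: bystander: dark grey stone block, 50 x 150 (y) x 22 mm, lying on the table; origin: centre of its underside

How it is judged:
On the way:
1. the ear defenders rest on the bar at the crown while the gripper still holds them (x of crown in the frame of rack between -0.035 and 0.035 m and y of crown in the frame of rack between -0.05 and 0.05 m and z of crown in the frame of rack between 0.13 and 0.205 m and contact force between ear_defenders and rack above 0.4 N and contact force between the fingers and ear_defenders above 1 N), for 0.1 s.
At the end, for the whole second after the job is handed in: the ear defenders hang at rest from the bar, borne by the rack: middle of the crown within 30 mm of the bar's axis front to back, within 50 mm of its middle along the bar and 130 to 205 mm above the table, upright within 0.3 rad, and square across the bar within 0.35 rad (x of crown in the frame of rack between -0.03 and 0.03 m and y of crown in the frame of rack between -0.05 and 0.05 m and z of crown in the frame of rack between 0.13 and 0.205 m and angle between ear_defenders's own z axis and vertical below 0.3 rad and angle between the x axis of ear_defenders and the x axis of rack, either way round below 0.35 rad and contact force between ear_defenders and rack above 0.8 N and linear speed of ear_defenders below 0.03 m/s and angular speed of ear_defenders below 0.3 rad/s); the robot touches nothing.
It fails at once if the ear defenders are pressed or knocked against the rack with more than 25 N (contact force between ear_defenders and rack above 25 N).
It fails at once if the robot knocks against the rack (more than 20 N) (contact force between any of the arm, the fingers and rack above 20 N).
It fails at once if the ear defenders are dropped (falling faster than 0.5 m/s out of the hand) (linear speed of ear_defenders above 0.5 m/s and contact force between the fingers and ear_defenders below 0.05 N).
It fails at once if a jar, tin, brush or stone is moved by more than 20 mm (distance of any of oil_jar, wax_tin, dust_brush, whetstone from where it was at the start of the episode above 0.02 m).
It also fails if it takes over 45 s, if anything falls off the work surface, if the arm or the gripper's body presses on something with over 40 N, if the wrist force passes 120 N, or if a joint passes its speed limit or range.

## Working session

There is one attempt and no reset: what is moved stays moved. The work goes in short steps, Python scripts to look and compute and a tool call to move; the robot and the scene stay as the last step left them, time stands still between calls to the robot, and variables do not carry over. Pictures are saved under pics/ and viewed, at most 10 in all, crops included, and the job is handed in when it is done.

Besides the shell and the picture viewer there is one more tool, called after "Request:" as name(argument=value, ...) on one line, values as JSON. move_arm: Moves the arm, as the interface text tells. Its arguments: {"type":"object","properties":{"deltas":{"type":"array","items":{"type":"number"}},"squeeze":{"type":"number"}},"required":["deltas"]}

```bash
mkdir -p pics
cat > h.py <<'E'
import numpy as np,cv2
from plant import robot
from scipy.spatial.transform import Rotation as Rn
def cloud(name):
    im,d=robot.read_camera(name); c=robot.camera_model(name)
    K,R,t=[np.array(c[k]) for k in("K","R","t")]
    v,u=np.mgrid[:420,:560]
    P=np.stack([(u-K[0,2])/K[0,0]*d,(v-K[1,2])/K[1,1]*d,d],-1)
    W=(P-t)@R
    W[d==0]=np.nan
    return im,W
E
python3 - <<'E'
from h import *
ims=[]
for n in("scene","top"):
    im,W=cloud(n); np.save(n+".npy",W); ims.append(im)
    cv2.imwrite(f"pics/{n}.png",im[...,::-1])
    c=robot.camera_model(n); print(n,(-np.array(c["R"]).T@c["t"]).round(2))
    for l in("ear_defenders","crown","rack","bar_lowest","shelf_edge","oil_jar","wax_tin","dust_brush","whetstone"):
        r=robot.recognise(n,l)
        for x in r[:2]:
            u,v=np.round(x["uv"]).astype(int); print(l,x["confidence"],u,v,W[v,u].round(3))
print(robot.read_state())
E
```

```text
scene [-0.2  -0.74  1.18]
ear_defenders 0.55 207 226 [0.395 0.18  0.099]
crown 0.96 204 230 [0.38  0.177 0.094]
rack 0.89 384 232 [ 0.833 -0.169 -0.001]
bar_lowest 0.63 377 229 [ 0.755 -0.186  0.083]
oil_jar 0.61 379 148 [ 0.668 -0.204  0.441]
oil_jar 0.44 378 230 [ 0.753 -0.191  0.083]
wax_tin 0.87 406 208 [ 0.619 -0.333  0.358]
dust_brush 0.7 242 272 [0.391 0.026 0.017]
whetstone 0.68 297 318 [ 0.383 -0.205  0.024]
top [0.4  0.02 1.47]
ear_defenders 0.9 216 265 [0.414 0.183 0.121]
crown 0.71 213 266 [0.411 0.192 0.115]
rack 0.74 392 161 [ 0.639 -0.24   0.333]
bar_lowest 0.9 389 157 [ 0.649 -0.234  0.333]
shelf_edge 0.83 390 160 [ 0.642 -0.236  0.334]
oil_jar 0.85 375 124 [ 0.682 -0.175  0.486]
wax_tin 0.68 433 160 [ 0.635 -0.325  0.36 ]
dust_brush 0.63 271 270 [0.399 0.041 0.016]
whetstone 0.74 355 274 [ 0.384 -0.194  0.023]
{'t': 1.0, 'q': array([ 1.09858679e+00,  1.30436844e-01,  1.48819742e+00,  4.84798499e-06,
        1.52298247e+00, -8.53929528e-02]), 'dq': array([ 2.84064421e-04,  4.49417902e-04,  4.98492986e-04, -4.56795608e-06,
        4.55016881e-04,  1.20444742e-05]), 'joint_torque': array([ 8.23795162e-04, -5.59783924e+01, -4.92060471e+01,  7.67255458e-02,
        2.27888545e-02,  2.72491064e-06]), 'tool_pos': array([0.22632306, 0.55568742, 0.22961461]), 'orientation': array([-6.03827217e-01, -3.08300603e+00,  3.42696416e-05]), 'force': array([-0.32553745,  0.13269356,  0.22549074]), 'wrist_torque': array([-0.06361843,  0.01385686,  0.02424674]), 'gripper_force': 0.0, 'opening': 0.09299943297653958}
```

View pics/scene.png

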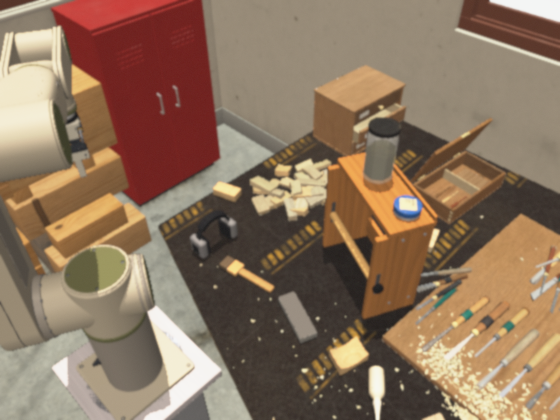

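View pics/top.png

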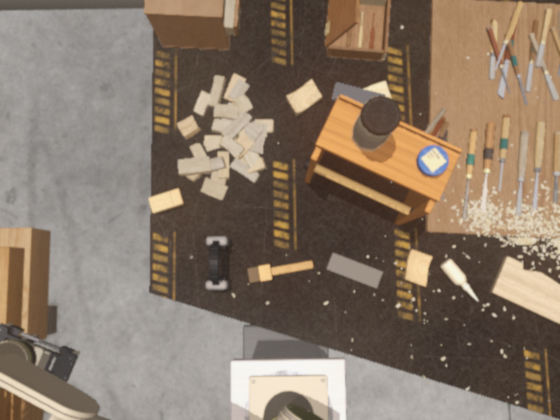

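The scene picture shows the ear defenders standing at about (205,230), the rack at (380,230) with the bar visible across its front at (350,240). In the top picture the defenders are at (216,263), and the bar runs from (318,168) to (408,208). Now I'll fit these from the depth.

Run:
```python
from h import *
T=np.load("top.npy").reshape(-1,3);S=np.load("scene.npy").reshape(-1,3)
for n,W in(("top",T),("scene",S)):
    m=(abs(W[:,0]-.41)<.12)&(abs(W[:,1]-.187)<.07)&(W[:,2]>.03)&(W[:,2]<.15)
    P=W[m]; r=cv2.minAreaRect(P[:,:2].astype(np.float32)); print(n,"def",len(P),r)
    C=P[P[:,2]>.095]; print(" crown",C.mean(0).round(4),np.percentile(C,[2,98],axis=0).round(3).tolist())
W=T
m=(abs(W[:,2]-.333)<.006)&(W[:,0]>.5)&(W[:,0]<.85)&(W[:,1]<0.02)&(W[:,1]>-.45)
r=cv2.minAreaRect(W[m][:,:2].astype(np.float32));print("shelf",m.sum(),r)
b=cv2.boxPoints(r);print(b)
# shelf long axis
e=[b[1]-b[0],b[2]-b[1]];l=max(e,key=np.linalg.norm);l/=np.linalg.norm(l)
if l[1]<0:l=-l
X=np.array([l[1],-l[0]]);print("rack x",X,"yaw",np.arctan2(X[1],X[0]))
mid=b.mean(0); half=min(np.linalg.norm(v) for v in e)/2
for n,W in(("top",T),("scene",S)):
    d=W[:,:2]-mid; x=d@X+71.5e-3; y=d@l
    m=(abs(y)<.11)&(x>-.03)&(x<.03)&(W[:,2]>.1)&(W[:,2]<.25)
    print(n,"bar",m.sum(), "x",np.percentile(x[m],[2,50,98]).round(4),"z",np.percentile(W[m,2],[2,50,90,98]).round(4))
    mm=m&(W[:,2]>np.percentile(W[m,2],60))
    print(np.polyfit(y[mm],x[mm],1),np.polyfit(y[mm],W[mm,2],1))
print("origin",mid-.0715*X)
```

```text
top def 851 ((0.4204895794391632, 0.18997901678085327), (0.05951077863574028, 0.1491401344537735), 89.7145004272461)
 crown [0.4206 0.1897 0.1147] [[0.374, 0.178, 0.099], [0.468, 0.203, 0.126]]
scene def 792 ((0.4184265732765198, 0.18855741620063782), (0.14816389977931976, 0.06402959674596786), 0.18050681054592133)
 crown [0.4134 0.1857 0.112 ] [[0.372, 0.175, 0.096], [0.463, 0.202, 0.124]]
shelf 5058 ((0.667482316493988, -0.2317023128271103), (0.3062170445919037, 0.12370336800813675), 63.795127868652344)
[[ 0.54437774 -0.3417619 ]
 [ 0.65536696 -0.39638707]
 [ 0.7905869  -0.12164274]
 [ 0.6795977  -0.06701756]]
rack x [ 0.8972209 -0.441582 ] yaw -0.45736113
top bar 713 x [-0.0084  0.0007  0.0128] z [0.1374 0.1464 0.1507 0.1529]
[-0.00080273  0.00195335] [0.00249199 0.14966638]
scene bar 496 x [-0.0086 -0.0016  0.0117] z [0.1344 0.1452 0.1487 0.1507]
[-0.00040517  0.00143744] [0.00177532 0.14796189]
origin [ 0.603331   -0.20012918]
```

```bash
cat >> h.py <<'E'
A=np.deg2rad(28)
def tool(yaw,a=A):
    s,c=np.sin(a),np.cos(a)
    return Rn.from_euler('z',yaw)*Rn.from_matrix(np.array([[-c,0,s],[0,1,0],[-s,0,-c]]))
def delta(p,yaw,a=A):
    s=robot.read_state(); R0=Rn.from_rotvec(s["orientation"])
    print(s["t"],s["tool_pos"].round(4),"->",np.round(p,4))
    print("d",R0.inv().apply(np.array(p)-s["tool_pos"]).round(4),"rv",(R0.inv()*tool(yaw,a)).as_rotvec().round(4))
E
python3 -c "
from h import *
delta([.346,.189,.21],0)"
```

```text
1.0 [0.2263 0.5557 0.2296] -> [0.346 0.189 0.21 ]
d [-0.2492 -0.2944  0.0196] rv [-0.0945 -0.4825 -0.379 ]
```

Request:
move_arm(deltas=[-0.031,-0.037,0.002,-0.012,-0.06,-0.047,1,-0.062,-0.074,0.005,-0.024,-0.12,-0.095,1,-0.093,-0.11,0.007,-0.036,-0.18,-0.142,1,-0.125,-0.147,0.01,-0.048,-0.24,-0.19,1,-0.156,-0.184,0.012,-0.06,-0.3,-0.237,1,-0.187,-0.221,0.015,-0.071,-0.362,-0.284,1,-0.218,-0.258,0.017,-0.083,-0.422,-0.332,1,-0.249,-0.294,0.02,-0.0945,-0.4825,-0.379,1,-0.249,-0.294,0.02,-0.0945,-0.4825,-0.379,1,-0.249,-0.294,0.02,-0.0945,-0.4825,-0.379,1])

```text
t: 2.25
tool_pos: [0.3547, 0.1992, 0.21]
orientation: [0.005, 2.66, -0.011]
force: [-0.9, -0.6, 0.4]
opening: 0.0934
gripper_force: 0.0
```

```bash
python3 -c "
from h import *
delta([.398,.189,.113],0); print(robot.read_state()['q'].round(3))
im,W=cloud('top'); cv2.imwrite('pics/t2.png',cv2.resize(im[180:330,130:330,::-1],(800,600)))
"
```

```text
2.25 [0.3547 0.1992 0.21  ] -> [0.398 0.189 0.113]
d [ 0.0066 -0.0093  0.1061] rv [-0.0086 -0.0067 -0.002 ]
[ 0.642 -0.892  2.379 -0.302  1.276 -0.892]
```

View pics/t2.png

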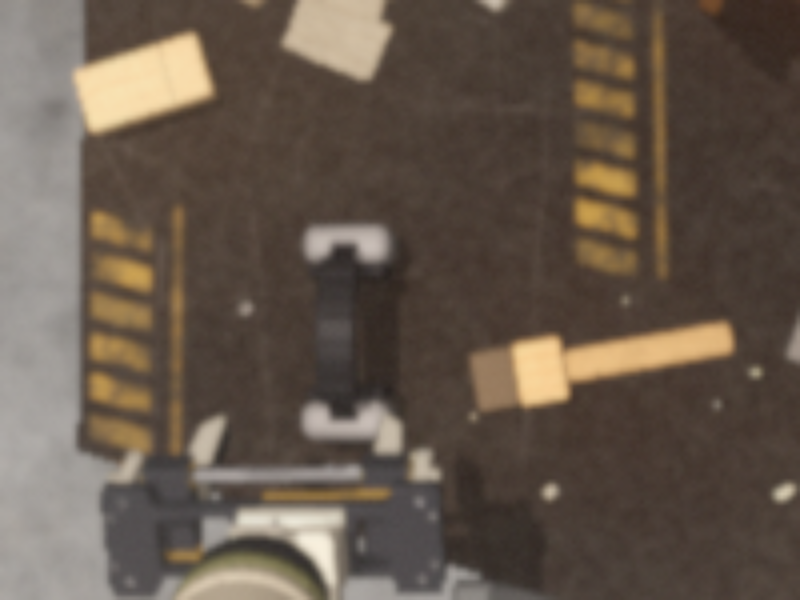

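The picture shows the open gripper just in front of the defenders' near cup (345,420), with a finger on each side. The arm sits at a joint limit (q2 -0.89) and is about 10 mm off, so I'll make half the approach and check.

Request:
move_arm(deltas=[0,0,0.015,0,0,0,1,0,0,0.03,0,0,0,1,0,0,0.045,0,0,0,1,0,0,0.055,0,0,0,1,0,0,0.055,0,0,0,1])

```text
t: 2.92
tool_pos: [0.3798, 0.1988, 0.1605]
orientation: [0.002, 2.661, -0.012]
force: [0.3, -0.2, -0.4]
opening: 0.0931
gripper_force: 0.0
```

```bash
python3 -c "
from h import *
delta([.398,.189,.113],0); print(robot.read_state()['q'].round(3))
"
```

```text
2.925 [0.3798 0.1988 0.1605] -> [0.398 0.189 0.113]
d [ 0.0058 -0.0093  0.0506] rv [-0.0091 -0.0079  0.0005]
[ 0.589 -0.789  2.416 -0.297  1.127 -0.905]
```

Request:
move_arm(deltas=[0.003,-0.005,0.012,-0.004,-0.004,0,1,0.006,-0.009,0.025,-0.009,-0.008,0,1,0.006,-0.009,0.038,-0.009,-0.008,0,1,0.006,-0.009,0.0505,-0.009,-0.008,0,1,0.006,-0.009,0.0505,-0.009,-0.008,0,1])

```text
t: 3.55
tool_pos: [0.3974, 0.1878, 0.1112]
orientation: [0.001, 2.655, -0.003]
force: [-0.0, 0.5, 0.4]
opening: 0.0931
gripper_force: 0.0
```

```bash
python3 -c "
from h import *
delta([.398,.189,.113],0); print(robot.read_state()['q'].round(3),robot.read_state()['force'])
im,W=cloud('scene'); cv2.imwrite('pics/s2.png',cv2.resize(im[160:310,120:320,::-1],(800,600)))
"
```

```text
3.55 [0.3974 0.1878 0.1112] -> [0.398 0.189 0.113]
d [-0.0014  0.0012 -0.0013] rv [-0.002  -0.0018 -0.0003]
[ 0.521 -0.72   2.472 -0.286  0.979 -0.938] [-0.0412545   0.45959576  0.35335331]
```

View pics/s2.png

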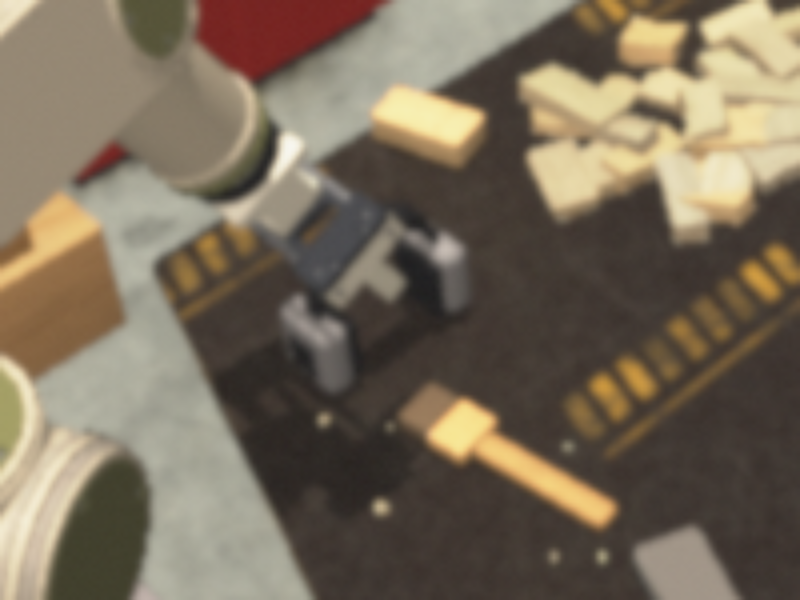

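The picture shows the fingers spanning the band near the crown, around (385,265), and the cups are undisturbed. Now I'll close.

Request:
move_arm(deltas=[-0.001,0.001,-0.001,0,0,0,0.5,-0.001,0.001,-0.001,0,0,0,0,-0.001,0.001,-0.001,0,0,0,0,-0.001,0.001,-0.001,0,0,0,0,-0.001,0.001,-0.001,0,0,0,0,-0.001,0.001,-0.001,0,0,0,0,-0.001,0.001,-0.001,0,0,0,0,-0.001,0.001,-0.001,0,0,0,0], squeeze=30)

```text
t: 4.6
tool_pos: [0.3984, 0.1899, 0.1143]
orientation: [0.0, 2.653, -0.001]
force: [0.1, 0.9, -0.1]
opening: 0.0259
gripper_force: 29.9
```

```bash
python3 -c "
from h import *
s=robot.read_state(); print(s['opening'],s['gripper_force'],s['force'])
p=s['tool_pos']; delta([p[0],p[1],.33],0)
O=np.array([.6033,-.2001]);X=np.array([.8972,-.4416])
print('pre',O-.25*X,'rel')
"
```

```text
0.025874923221037488 29.930972225447476 [ 0.06783922  0.88094588 -0.05928031]
4.6 [0.3984 0.1899 0.1143] -> [0.3984 0.1899 0.33  ]
d [-1.013e-01 -1.000e-04 -1.904e-01] rv [-0.0004  0.0004 -0.    ]
pre [ 0.379  -0.0897] rel
```

Request:
move_arm(deltas=[-0.018,0,-0.02,0,0,0,0,-0.036,-0.003,-0.036,0,0,0,0,-0.054,-0.008,-0.05,0,0,0,0,-0.072,-0.013,-0.065,0,0,0,0,-0.09,-0.018,-0.08,0,0,0,0,-0.108,-0.02,-0.096,0,0,0,0,-0.108,-0.02,-0.096,0,0,0,0,-0.108,-0.02,-0.096,0,0,0,0])

```text
t: 5.6
tool_pos: [0.4479, 0.1697, 0.2481]
orientation: [0.0, 2.655, -0.002]
force: [-0.1, 0.4, -2.8]
opening: 0.0256
gripper_force: 29.9
```

```bash
python3 -c "
from h import *
s=robot.read_state(); print(s['opening'],s['gripper_force'],s['force'],s['q'].round(3))
delta([.459,-.129,.290],-.457)
"
```

```text
0.02563448410309092 29.931879384148488 [-0.11966473  0.40808915 -2.76146946] [ 0.393 -0.692  2.206 -0.196  1.18  -1.144]
5.6 [0.4479 0.1697 0.2481] -> [ 0.459 -0.129  0.29 ]
d [-0.0294 -0.2987 -0.0315] rv [ 0.213  -0.0016  0.4038]
```

Request:
move_arm(deltas=[-0.003,-0.03,-0.003,0.021,0,0.04,0,-0.006,-0.06,-0.006,0.043,0,0.081,0,-0.009,-0.09,-0.009,0.064,0,0.121,0,-0.012,-0.12,-0.013,0.085,0,0.162,0,-0.015,-0.15,-0.016,0.107,0,0.202,0,-0.018,-0.18,-0.019,0.128,0,0.242,0,-0.021,-0.21,-0.022,0.149,0,0.283,0,-0.024,-0.24,-0.025,0.17,0,0.323,0,-0.027,-0.27,-0.028,0.192,0,0.363,0,-0.029,-0.299,-0.031,0.213,-0.002,0.404,0,-0.029,-0.299,-0.031,0.213,-0.002,0.404,0,-0.029,-0.299,-0.031,0.213,-0.002,0.404,0])

```text
t: 7.1
tool_pos: [0.4591, -0.1284, 0.2895]
orientation: [0.603, 2.592, -0.148]
force: [0.1, 0.2, -3.1]
opening: 0.0254
gripper_force: 30.0
```

Run:
```python
from h import *
s=robot.read_state(); print(s['opening'],s['gripper_force'],s['force'],s['q'].round(3))
delta([.459,-.129,.290],-.457)
O=np.array([.6033,-.2001]);X=np.array([.8972,-.4416]);Y=np.array([.4416,.8972])
im0=[]
for n in("scene","top"):
    im,W=cloud(n); im0.append(im[100:320,180:470,::-1])
    w=W.reshape(-1,3); d=w[:,:2]-O; x=d@X; y=d@Y
    m=(x>-.24)&(x<-.03)&(abs(y)<.06)&(w[:,2]>.1)&(w[:,2]<.24)
    print(n,m.sum(),np.percentile(x[m],[1,99]),np.percentile(y[m],[1,50,99]),np.percentile(w[m,2],[1,99]))
    for lo,hi in((-.24,-.14),(-.13,-.03)):
        k=m&(x>lo)&(x<hi); print(k.sum(),x[k].mean(),y[k].mean(),w[k,2].min() if k.any() else 0)
    # bar
    m=(abs(y)<.11)&(abs(x)<.03)&(w[:,2]>.1)&(w[:,2]<.22); print("bar top",np.percentile(w[m,2],[50,98]) if m.any() else 0)
cv2.imwrite("pics/p3.png",cv2.resize(np.vstack(im0),(600,600*440//290))[:] if 0 else cv2.resize(np.hstack(im0),(800,304)))
```

```text
0.025449921836320128 29.95964371606533 [ 0.12132173  0.20669465 -3.10854036] [-0.339 -0.75   2.165 -0.056  1.241 -1.448]
7.1 [ 0.4591 -0.1284  0.2895] -> [ 0.459 -0.129  0.29 ]
d [-0.0004 -0.0006 -0.0004] rv [ 0.002  -0.0001 -0.0005]
scene 825 [-0.21312727 -0.06822636] [-0.03173436 -0.0210235   0.02283932] [0.18032206 0.23917063]
405 -0.19814128997535937 -0.015492131314382682 0.17853894489736355
420 -0.08950580027307292 -0.01330458734105478 0.17317472544106385
bar top [0.14495969 0.15066796]
top 220 [-0.10187275 -0.06524107] [-0.02791726  0.01363971  0.03053284] [0.18470088 0.23990688]
0 nan nan 0
220 -0.08476153935655717 0.0067117041371458006 0.18172003020892938
bar top [0.14661881 0.15350664]<stdin>:12: RuntimeWarning: Mean of empty slice.
  ret = ret.dtype.type(ret / rcount)
```

View pics/p3.png

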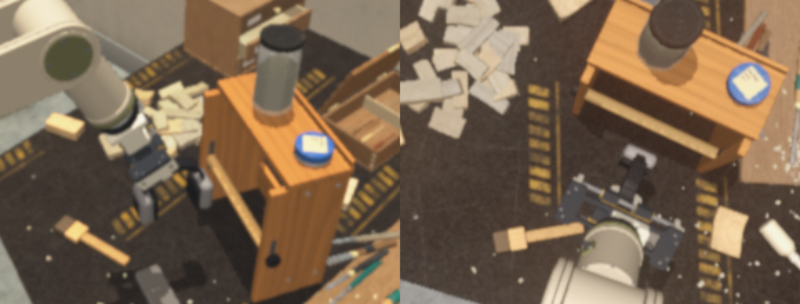

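The defenders hang level in front of the rack: front cup at (147,205) and rear cup at (200,185) in the left half, with the bar just behind. They are centred at rack x = -0.140, y ≈ 0, with the cup bottoms about 22 mm above the bar. Now I'll insert them.

Request:
move_arm(deltas=[-0.012,0,0.007,0,0,0,0,-0.024,0,0.014,0,0,0,0,-0.036,0,0.021,0,0,0,0,-0.048,0,0.028,0,0,0,0,-0.061,0,0.035,0,0,0,0,-0.073,0,0.042,0,0,0,0,-0.085,0,0.049,0,0,0,0,-0.097,0,0.056,0,0,0,0,-0.109,0,0.063,0,0,0,0,-0.121,0,0.07,0,0,0,0,-0.121,0,0.07,0,0,0,0])

```text
t: 8.57
tool_pos: [0.5853, -0.1899, 0.2856]
orientation: [0.601, 2.591, -0.148]
force: [-0.2, 0.0, -3.1]
opening: 0.0261
gripper_force: 30.0
```

Run:
```python
from h import *
s=robot.read_state(); print(s['force'],s['q'].round(3))
O=np.array([.6033,-.2001]);X=np.array([.8972,-.4416]);Y=np.array([.4416,.8972])
p=O-.021*X; delta([*p,.1143+.044+.008],-.457)
d=s["tool_pos"][:2]-O; print("tcp in rack",d@X,d@Y)
im0=[]
for n in("scene","top"):
    im,W=cloud(n); im0.append(im[110:300,280:450,::-1])
    w=W.reshape(-1,3); d=w[:,:2]-O; x=d@X; y=d@Y
    m=(x>-.1)&(x<-.026)&(abs(y)<.045)&(w[:,2]>.16)&(w[:,2]<.235)
    print(n,m.sum(),np.percentile(x[m],[1,99]),np.percentile(y[m],[1,50,99]),np.percentile(w[m,2],[1,99]))
cv2.imwrite("pics/p4.png",cv2.resize(np.hstack(im0),(800,447)))
```

```text
[-0.16842726  0.02795187 -3.08017986] [-0.376 -0.306  1.876 -0.041  1.084 -1.48 ]
8.575 [ 0.5853 -0.1899  0.2856] -> [ 0.5845 -0.1908  0.1663]
d [ 0.0564 -0.0014  0.1051] rv [0.0023 0.001  0.0003]
tcp in rack -0.020637241851481143 0.0012082317282224018
scene 393 [-0.07372148 -0.03673679] [-0.03112611 -0.02007235  0.02596439] [0.17730173 0.23487117]Traceback (most recent call last):
  File "<stdin>", line 11, in <module>
    return _quantile_unchecked(
        a, q, axis, out, overwrite_input, method, keepdims, weights)
    return _ureduce(a,
                    func=_quantile_ureduce_func,
    ...<5 lines>...
                    overwrite_input=overwrite_input,
                    method=method)
    r = func(a, **kwargs)
    result = _quantile(arr,
                       quantiles=q,
    ...<2 lines>...
                       out=out,
                       weights=wgt)
    slices_having_nans = np.isnan(arr[-1, ...])
                                  ~~~^^^^^^^^^
IndexError: index -1 is out of bounds for axis 0 with size 0
```

Request:
move_arm(deltas=[0.005,0,0.009,0,0,0,0,0.01,0,0.018,0,0,0,0,0.015,0,0.027,0,0,0,0,0.02,0,0.036,0,0,0,0,0.025,0,0.045,0,0,0,0,0.03,0,0.054,0,0,0,0,0.034,0,0.064,0,0,0,0,0.038,0,0.072,0,0,0,0,0.043,0,0.08,0,0,0,0,0.047,0,0.088,0,0,0,0,0.0505,-0.001,0.095,0,0,0,0,0.0505,-0.001,0.095,0,0,0,0])

```text
t: 10.18
tool_pos: [0.5844, -0.1915, 0.1776]
orientation: [0.603, 2.591, -0.148]
force: [-0.3, -0.3, -1.7]
opening: 0.0255
gripper_force: 30.0
```

Run:
```python
from h import *
s=robot.read_state(); print(s['force'],s['wrist_torque'],s['tool_pos'])
d=s["tool_pos"][:2]-np.array([.6033,-.2001]); print("tcp in rack",d@[.8972,-.4416],d@[.4416,.8972])
im0=[]
for n in("scene","top"):
    im,W=cloud(n); im0.append(im[110:300,280:450,::-1])
cv2.imwrite("pics/p4.png",cv2.resize(np.hstack(im0),(800,447)))
```

```text
[-0.29990274 -0.28819554 -1.71120756] [ 0.22440703  0.40603248 -0.03308514] [ 0.58437665 -0.19146124  0.17756768]
tcp in rack -0.020792902856436965 -0.0006058585630391781
```

View pics/p4.png

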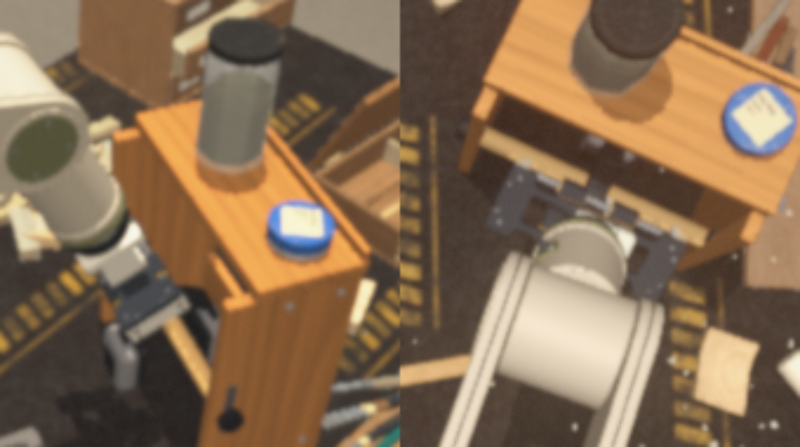

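The hand leans in front of the shelf, with the front cup at (122,355) in front of the bar, clear of the shelf and cheeks. Next I'll lower slowly, feeling for contact.

Request:
move_arm(deltas=[0.001,0,0.002,0,0,0,0,0.002,0,0.004,0,0,0,0,0.003,0,0.006,0,0,0,0,0.004,0,0.008,0,0,0,0,0.004,0,0.008,0,0,0,0,0.004,0,0.008,0,0,0,0])

```text
t: 11.02
tool_pos: [0.5852, -0.1917, 0.1698]
orientation: [0.603, 2.59, -0.148]
force: [-0.0, -0.0, -2.6]
opening: 0.0258
gripper_force: 30.0
```

Request:
move_arm(deltas=[0.001,0,0.001,0,0,0,0,0.001,0,0.003,0,0,0,0,0.002,0,0.004,0,0,0,0,0.002,0,0.005,0,0,0,0,0.002,0,0.005,0,0,0,0])

```text
t: 11.65
tool_pos: [0.5856, -0.1919, 0.1643]
orientation: [0.603, 2.59, -0.148]
force: [1.0, -0.5, -2.4]
opening: 0.0258
gripper_force: 30.0
```

Request:
move_arm(deltas=[0.0005,0,0.001,0,0,0,0,0.001,0,0.002,0,0,0,0,0.001,0,0.002,0,0,0,0,0.001,0,0.002,0,0,0,0])

```text
t: 12.15
tool_pos: [0.5857, -0.1919, 0.1622]
orientation: [0.603, 2.59, -0.148]
force: [-0.8, 0.5, -2.8]
opening: 0.026
gripper_force: 30.0
```

Request:
move_arm(deltas=[0.0005,0,0.001,0,0,0,0,0.001,0,0.002,0,0,0,0,0.001,0,0.002,0,0,0,0,0.001,0,0.002,0,0,0,0])

```text
t: 12.65
tool_pos: [0.5858, -0.1919, 0.1599]
orientation: [0.603, 2.59, -0.148]
force: [-0.1, 1.0, -2.8]
opening: 0.0257
gripper_force: 30.0
```

Request:
move_arm(deltas=[0.0005,0,0.001,0,0,0,0,0.0005,0,0.001,0,0,0,0,0.0005,0,0.001,0,0,0,0])

```text
t: 13.02
tool_pos: [0.5858, -0.192, 0.1588]
orientation: [0.603, 2.59, -0.148]
force: [0.2, -0.6, -3.1]
opening: 0.0256
gripper_force: 30.0
```

Request:
move_arm(deltas=[0.0005,0,0.001,0,0,0,0,0.0005,0,0.001,0,0,0,0,0.0005,0,0.001,0,0,0,0])

```text
t: 13.4
tool_pos: [0.5858, -0.192, 0.1577]
orientation: [0.603, 2.59, -0.148]
force: [0.4, 1.0, -1.7]
opening: 0.0258
gripper_force: 30.0
```

Request:
move_arm(deltas=[0.0005,0,0.001,0,0,0,0,0.0005,0,0.001,0,0,0,0,0.0005,0,0.001,0,0,0,0])

```text
t: 13.78
tool_pos: [0.586, -0.192, 0.1567]
orientation: [0.603, 2.59, -0.148]
force: [0.5, 0.0, -2.0]
opening: 0.0253
gripper_force: 30.0
```

```bash
cat > f.py <<'E'
from h import *
F=[];M=[]
for i in range(8):
    robot.read_camera("top"); s=robot.read_state(); F.append(s["force"]); M.append(s["wrist_torque"])
F=np.array(F);print(F.mean(0).round(2),F.std(0).round(2),np.mean(M,0).round(3),s["tool_pos"],s["t"])
E
python3 f.py
```

```text
[ 0.3  -0.39 -1.52] [0.29 0.32 0.39] [ 0.149  0.346 -0.004] [ 0.58596348 -0.19200518  0.15675228] 14.175
```

The average is -1.5 N against about -2.8 N hanging free, so contact is beginning. One more millimetre to confirm.

Request:
move_arm(deltas=[0.0005,0,0.001,0,0,0,0,0.0005,0,0.001,0,0,0,0])

```text
t: 14.42
tool_pos: [0.5864, -0.1922, 0.1565]
orientation: [0.602, 2.588, -0.149]
force: [-1.9, 0.7, 3.2]
opening: 0.0258
gripper_force: 30.0
```

```bash
python3 f.py
```

```text
[-2.08  0.74  5.29] [0.47 0.37 0.95] [-0.046  0.082 -0.03 ] [ 0.58646538 -0.19223684  0.15639808] 14.825
```

That confirms contact at about 8 N, and it has held well over 0.1 s. Next I'll ease off a little and open.

Request:
move_arm(deltas=[-0.0003,0,-0.0006,0,0,0,0,-0.0003,0,-0.0006,0,0,0,0,-0.0003,0,-0.0006,0,0,0,0.35,-0.0003,0,-0.0006,0,0,0,0.4,-0.0003,0,-0.0006,0,0,0,0.7,-0.0003,0,-0.0006,0,0,0,0.85,-0.0003,0,-0.0006,0,0,0,0.85,-0.0003,0,-0.0006,0,0,0,0.85])

```text
t: 15.82
tool_pos: [0.5859, -0.192, 0.1561]
orientation: [0.603, 2.59, -0.148]
force: [-1.0, 0.1, -0.9]
opening: 0.0728
gripper_force: 0.0
```

```bash
python3 f.py
```

```text
[ 0.1   0.04 -0.2 ] [0.45 0.44 0.36] [ 0.1    0.22  -0.025] [ 0.5858794  -0.1920057   0.15616654] 16.225
```

Request:
move_arm(deltas=[0,0,-0.008,0,0,0,0.85,0,0,-0.02,0,0,0,0.85,0,0,-0.035,0,0,0,0.85,0,0,-0.055,0,0,0,0.85,0,0,-0.075,0,0,0,0.85,0,0,-0.095,0,0,0,0.85,0,0,-0.115,0,0,0,0.85,0.02,0,-0.135,0,0,0,0.85,0.04,0,-0.15,0,0,0,0.85,0.04,0,-0.15,0,0,0,0.85])

```text
t: 17.48
tool_pos: [0.4904, -0.145, 0.2717]
orientation: [0.602, 2.587, -0.149]
force: [0.9, 0.1, 0.3]
opening: 0.0794
gripper_force: 0.0
```

Run:
```python
from h import *
O=np.array([.6033,-.2001]);X=np.array([.8972,-.4416]);Y=np.array([.4416,.8972])
print(robot.read_state()['q'].round(2),robot.read_state()['tool_pos'])
im0=[]
for n in("scene","top"):
    im,W=cloud(n); im0.append(im[110:300,280:450,::-1])
    w=W.reshape(-1,3); d=w[:,:2]-O; x=d@X; y=d@Y
    for nm,m in(("front cup",(x>-.11)&(x<-.026)&(abs(y)<.06)&(w[:,2]>.03)&(w[:,2]<.115)),("crown",(x>-.03)&(x<.03)&(abs(y)<.04)&(w[:,2]>.156)&(w[:,2]<.185))):
        if m.sum()>5: print(n,nm,m.sum(),*[np.percentile(q[m],[2,50,98]).round(4) for q in(x,y,w[:,2])])
cv2.imwrite("pics/p5.png",cv2.resize(np.hstack(im0),(800,447)))
```

```text
[-0.35 -0.64  2.13 -0.05  1.15 -1.46] [ 0.49039904 -0.14504664  0.27165755]
scene front cup 374 [-0.0718 -0.0597 -0.0351] [-0.0326 -0.0185  0.0208] [0.0509 0.0935 0.1104]
scene crown 156 [-0.0267 -0.0001  0.0278] [-0.0168 -0.0047  0.0109] [0.1563 0.1612 0.1661]
top front cup 283 [-0.0718 -0.0599 -0.0356] [-0.0279  0.0034  0.0275] [0.059  0.1035 0.1118]
top crown 220 [-0.0284 -0.0001  0.0283] [-0.0134 -0.0007  0.0111] [0.1566 0.1624 0.1693]
```

View pics/p5.png

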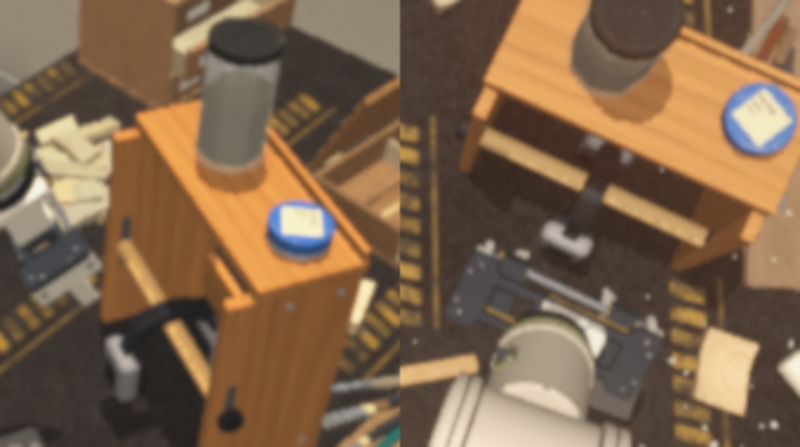

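The defenders hang straight on the middle of the bar (left half: crown at (185,310), front cup at (122,365)). The gripper is clear and the jar and tin have not moved.

```bash
python3 -c "
from h import *
print(robot.close_job())"
```

```text
the job is handed in; nothing more can be done
None
```

The ear defenders hang straight over the middle of the bar, rested there at about 8 N before I let go, with the gripper clear, and the job is handed in (the hand-in returned no verdict).

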